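# Clamp a wax mould in the bench press with its loose crank

## Task

The two-part metal mould has to be clamped for wax injection: fit the loose crank fully home on the press's square shaft without forcing it, then wind it clockwise until the platen bears firmly on the mould, but do not over-tighten. Then lift the crank off, leaving the mould clamped, and lay it flat on the tray clear of the press. Leave the mould where it stands and the tools and the bottle around the press alone.

Things in the scene. Friction and masses are not known exactly. Their poses are not given: they have to be found in the camera images.
- press: Small blue-grey bench press fixed on the tray: base plate 92 (x) x 108 (y) x 16 mm, two columns at y = +-38 mm, crosshead on top, nothing but the shaft higher than 125 mm. Origin: centre of its underside; z up. Its screw stands on the z axis, ends on top in a bare square shaft, turns without rising, and clockwise from above drives the platen down, 6.3 mm a turn.
- shaft_foot (a point): Foot of the square shaft on the screw's axis: top face of a round collar 26 mm across. The shaft is 16 x 16 mm and stands 22 mm above this point, top edges bevelled 3 mm. This point does not turn with the screw: the square stands at any angle, not reported; any of its four sides fits, so turning the resting socket by up to 90 degrees is bound to find it.
- platen: Aluminium plate, 58 x 54 x 10 mm, driven down the columns by the screw. Origin: centre of its underside, at first some 3 to 8 mm above the mould. While it runs free the screw takes 0.20 N m, 4 N at the crank's handle 50 mm out (a hand at rest may feel half of it); each 100 N of clamping adds 0.1 N m, 2 N at the handle. The screw stays where it is left.
- mould: Loose two-part aluminium wax mould, 46 (x) x 46 (y) x 34 mm, standing on the press's base 16 mm above the tray, brass sprue bush to -x. Origin: centre of its underside. Firmly clamped from 70 N, harmed from 260 N; 120 to 160 N is right: the handle then resists with 2.4 to 3.2 N more than while running free.
- crank_hub (a point): Centre of the crank's square steel hub, where it is held for fitting and lifting: 28 x 28 mm, 40 mm tall, this point half-way up. x axis along the arm to the handle, z up. Below it has a square socket 17.6 mm wide, sides along x and y, 24.5 mm deep, mouth chamfered 1.5 mm. The arm, 19 mm wide, 11 mm thick, is flush with the hub's underside, so the crank lies flat. 0.27 kg.
- crank_foot (a point): Centre of the socket's mouth on the underside of the hub, 20 mm below crank_hub, same axes. It is at tray height when the crank lies flat and meets shaft_foot when the crank is fully home.
- crank_handle (a point): Middle of the crank's upright black handle, 50 mm from the hub's axis along the crank's x axis, 34 mm above the crank's underside. It is 21 mm in diameter, reaches from 13 to 53 mm above the underside (pin head to 57 mm), and spins freely on its pin, so a gripper need not turn while carrying it round.
- oil_bottle: Small yellowish bottle with a red cap, 32 mm in diameter, 60 mm tall, on the tray at the left of the press. Origin: centre of its underside. To be left alone.
- tweezers: Steel tweezers, 140 mm long, 10 mm high, on the tray in front of the press to the left. To be left alone.
- pliers_teal: Pliers with teal handles, 149 mm long, 12 mm high, on the tray to the right behind the press. To be left alone.
- bench_block: Square steel bench block, 75 x 75 x 22 mm, on the tray to the left behind the press. To be left alone.
Mind the look-alikes: they are no part of the job. Leave any brown look-alike of the part that bears crank_hub alone.

How it is judged:
On the way, in this order (a step that is already met when the one before it is completed fails the run):
1. the crank is fully home on the square shaft (z of crank_foot in the frame of shaft_foot below 0.003 m and horizontal distance between crank_foot and shaft_foot below 0.004 m and angle between crank_foot's own z axis and vertical below 0.1 rad), for 0.1 s.
2. with the crank on the shaft, the platen clamps the mould with at least 70 N (contact force between platen and mould above 70 N and horizontal distance between crank_foot and shaft_foot below 0.006 m and z of crank_foot in the frame of shaft_foot below 0.015 m), for 0.1 s.
At the end, for the whole second after the job is handed in: The platen still presses on the mould with 70 N or more; the crank lies flat on the tray (underside within 6 mm of it, tilt under 0.1 rad), at rest, its hub more than 70 mm from the press's axis (contact force between platen and mould above 70 N and height (world z) of crank_foot below 0.006 m and angle between crank_foot's own z axis and vertical below 0.1 rad and horizontal distance between crank_hub and press above 0.07 m and linear speed of crank below 0.02 m/s); the robot touches nothing.
It fails at once if the mould is over-tightened (260 N or more) (contact force between platen and mould above 260 N).
It fails at once if the crank is forced against the press with more than 70 N while it is not at least 6 mm down on the square (contact force between crank and press above 70 N and z of crank_foot in the frame of shaft_foot above 0.016 m).
It fails at once if the mould is shifted by more than 10 mm (distance of mould from where it was at the start of the episode above 0.01 m).
It fails at once if the bottle, the tweezers, the pliers or the bench block is moved by more than 20 mm (distance of any of oil_bottle, tweezers, pliers_teal, bench_block from where it was at the start of the episode above 0.02 m).
It also fails if it takes over 72 s, if anything falls off the work surface, if the arm or the gripper's body presses on something with over 40 N, if the wrist force passes 120 N, or if a joint passes its speed limit or range.

## Robot

A 6-joint arm with a two-finger parallel gripper is mounted at the origin on a cart in front of the work surface, level with it; the furniture and walls round the work are solid. World frame = base frame: x ahead of the robot, y to its left, z up, the work surface at z = 0. Lengths are in m, angles in rad, forces in N, time in s.
With the tool pointing down it reaches from about 0.375 to 0.75 m from the base axis. Payload 9 kg.
Tool frame: the origin (TCP) lies at the very end of the fingers, on their centre line; the grasp point (between the pads) lies behind it (robot.grip_point_offset is the z of the grasp point in the tool frame, in m); z points along the fingers, y is the line along which they close (so a half turn about z gives the same grasp; the last joint's range is limited). The gripper opens to 85 mm and grips with 20 to 120 N. Pads are 22 mm wide; open, the fingers measure 114 mm over their backs; the gripper's body (76 mm by 85 mm) begins 54 mm behind the grasp point. The pads swing forward as they close: fully open they stand 13 mm farther back than shut.
Start: joints at [-1.329, 0.104, 0.097, 1.564, 0, 1.353], TCP at [0.266, -0.538, 0.231] pointing down, gripper open.
Joint ranges: [-2.99, 2.99], [-0.84, 1.86], [-1.1, 1.16], [-1.84, 2.11], [-1.51, 1.56], [-3.14, 3.14]. Speed limits (rad/s): [2.22, 2.22, 2.57, 3.14, 3.14, 3.14].

## Interface

Orientations are given as [roll, pitch, yaw] about the fixed x, y, z axes, in that order (R = Rz(yaw) Ry(pitch) Rx(roll)).
In Python, from station import robot gives the robot as it stands. The module is installed in compiled form; this text tells all that it offers.
- The arm moves only by the tool drive_tool, never from a script. Its argument "moves" is a list that holds one entry, the list of rows, each a list of 7 numbers: the finger opening in cm, from 0 to 8.54, then the shift along the tool's x, y, z in cm, then the turn, a rotation vector about the tool's x, y, z in degrees. In form: [[[gripper, x, y, z, wx, wy, wz], ...]]. A call has 1 to 12 rows; each row is the pose to reach, as a shift and turn from the pose commanded when the call began, along the tool's axes at that moment; what a row does not reach only later rows make up. A row lasts 1/8 s, in which the tool goes at most 62.5 mm and 10.7 degrees, less where a joint would pass 70% of its speed; a pose out of reach is approached as far as the arm can. A call with a gripper value outside its range is refused whole. The fingers move at their own pace and stop on an object; the grip force is fixed at half the most. Time passes only in rows, so rows that repeat a pose let the fingers close. It gives the time, the measured TCP pose, the force, the opening and the grip force at its end, in the units of the state.
- robot.get_state(): the state, without advancing time (a new reading comes with each control period).
- robot.grab_frame(name): name is "side" or "top" or "wrist"; returns the picture (384x512x3 uint8, red, green, blue); there is no depth.
- robot.calibration(name): a dict with "fx", "fy", "cx", "cy" (pixels), "eye" and "rotation" of the camera in the world; the wrist camera has in their place "T_tool_cam" (4x4, takes a point from camera to tool coordinates, whose origin is the TCP and whose axes are the flange's). Camera axes: x right, y down, z forward; pixel columns grow to the right and rows downward; lengths in m; the calibration is good to about 2 mm. A picture is of the moment at which its call begins: read the wrist's pose just before it. calibration takes no time and is no camera call.
- robot.job_done(): hands the job in; it is judged then, once.
The state is a dict: "t": time; "joint_positions": joint angles; "qd": joint speeds; "effort": joint torques, N m; "eef_pos": TCP position; "tool_rot": TCP orientation; "wrist_force": force on the tool from outside, world axes, zero at the start; "wrist_torque": the same for the moment, N m; "opening": finger opening in m; "gripper_force": force on a finger pad.
Only numpy, scipy, OpenCV 4.12 (cv2) and the standard library are available. Lean on these libraries where they do the work, as an engineer would, in place of code of your own. Each camera call takes 0.05 s, during which the arm holds its last target. There are 200 camera calls.

## Working session

There is one attempt and no reset: what is moved stays moved. The work goes in short steps, Python scripts to look and compute and a tool call to move; the robot and the scene stay as the last step left them, time stands still between calls to the robot, and variables do not carry over. Pictures are saved under pics/ and viewed, at most 10 in all, crops included, and the job is handed in when it is done.

Besides the shell and the picture viewer there is one more tool, called as name(argument=value, ...), one argument or row to a line, values as JSON. drive_tool: Moves the arm, as the interface text tells. Its arguments: {"type":"object","properties":{"moves":{"type":"array","items":{"type":"array","items":{"type":"array","items":{"type":"number"}}}}},"required":["moves"]}

```bash
mkdir -p pics; cat > h.py <<'E'
import numpy as np, cv2
from station import robot
from scipy.spatial.transform import Rotation as R
def save(n,im): cv2.imwrite('pics/'+n+'.png',im[...,::-1])
def cam(name,st=None):
    c=robot.calibration(name)
    if 'T_tool_cam' in c:
        st=st or robot.get_state(); T=np.array(c['T_tool_cam']); Rt=rot(st)
        return c,np.array(st['eef_pos'])+Rt@T[:3,3],Rt@T[:3,:3]
    return c,np.array(c['eye']),np.array(c['rotation'])
def rot(st):
    r=np.array(st['tool_rot']); return r if r.shape==(3,3) else R.from_euler('xyz',r).as_matrix()
def ray(k,uv,z):
    c,e,M=k; d=M@np.array([(uv[0]-c['cx'])/c['fx'],(uv[1]-c['cy'])/c['fy'],1]); return e+d*(z-e[2])/d[2]
def proj(k,p):
    c,e,M=k; q=M.T@(np.array(p)-e); return np.array([c['fx']*q[0]/q[2]+c['cx'],c['fy']*q[1]/q[2]+c['cy']])
E
python3 - <<'E'
from h import *
s=robot.get_state();print(s);print(robot.grip_point_offset)
for n in('side','top'):print(robot.calibration(n))
print(robot.calibration('wrist'))
a=robot.grab_frame('top');b=robot.grab_frame('side');save('top0',a);save('side0',b)
E
```

```text
{'t': 0.0, 'joint_positions': array([-1.32871143e+00,  1.04696889e-01,  9.64386764e-02,  1.56390192e+00,
       -3.46133942e-05,  1.35308546e+00]), 'qd': array([ 1.50198299e-03, -1.12236752e-03, -7.18998825e-04,  2.09212947e-03,
        1.23962528e-03,  4.53064685e-05]), 'effort': array([-5.43066235e-04, -5.56933451e+01,  5.03648722e+01,  1.68642704e-02,
       -5.34438605e-04,  9.57777559e-06]), 'eef_pos': array([ 0.26616678, -0.53734373,  0.23050691]), 'tool_rot': array([-3.14025357e+00, -2.60778366e-04,  4.59795606e-01]), 'wrist_force': array([0.78235311, 0.01663772, 0.18669884]), 'wrist_torque': array([ 0.03448275,  0.02389956, -0.01880589]), 'gripper_force': 0.0, 'opening': 0.08546857569573732}
-0.0187
{'fx': 416.76865385834776, 'fy': 416.76865385834776, 'cx': 259.67960551353605, 'cy': 195.3714992061441, 'eye': array([0.07439235, 0.75185172, 0.65082566]), 'rotation': array([-2.15649028,  0.02276916, -2.59481931])}
{'fx': 354.0158231851188, 'fy': 354.0158231851188, 'cx': 257.59650093713424, 'cy': 190.74537419574548, 'eye': array([0.39520868, 0.02412568, 0.95959997]), 'rotation': array([-3.02907218,  0.04393274, -1.56576563])}
{'fx': 316.0822440822367, 'fy': 316.0822440822367, 'cx': 255.96561961177088, 'cy': 192.06580310611213, 'T_tool_cam': array([[ 2.85531593e-04, -9.55561414e-01, -2.94791966e-01,
         7.41190631e-02],
       [ 9.99999940e-01,  2.14662741e-04,  2.72762330e-04,
         4.81103951e-04],
       [-1.97360307e-04, -2.94792026e-01,  9.55561418e-01,
        -1.42962992e-01],
       [ 0.00000000e+00,  0.00000000e+00,  0.00000000e+00,
         1.00000000e+00]])}
```

View pics/top0.png

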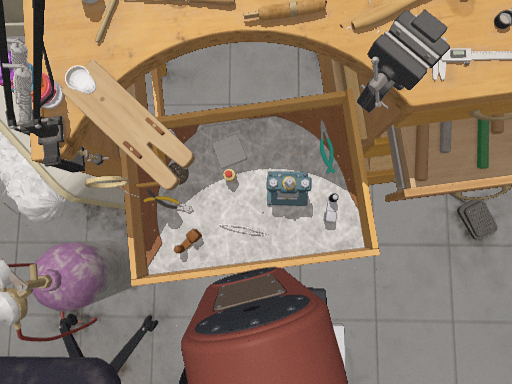

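View pics/side0.png

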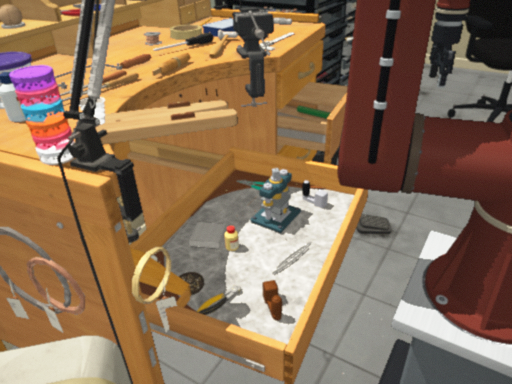

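The top view shows the press at (289,187). There are two crank candidates: a steel one with a black handle at about (333,207), and a brown look-alike at (187,242). The steel one fits the description, so I'll confirm it in one crop.

```bash
sed -i "s/return c,np.array(c\['eye'\]),np.array(c\['rotation'\])/return c,np.array(c['eye']),R.from_euler('xyz',c['rotation']).as_matrix()/" h.py
python3 - <<'E'
from h import *
a=cv2.imread('pics/top0.png')[160:235,255:355];cv2.imwrite('pics/crop0.png',cv2.resize(a,None,fx=8,fy=8,interpolation=cv2.INTER_CUBIC)[:600,:800])
k=cam('top')
for uv,z in(((333,215),.04),((334,197),.057),((289,184),.147),((289,187),.125)):print(uv,ray(k,uv,z))
E
```

```text
(333, 215) [ 0.43623842 -0.12940788  0.04      ]
(334, 197) [ 0.48112993 -0.12994034  0.057     ]
(289, 184) [ 0.50261147 -0.01216503  0.147     ]
(289, 187) [ 0.49835369 -0.01311244  0.125     ]
```

View pics/crop0.png

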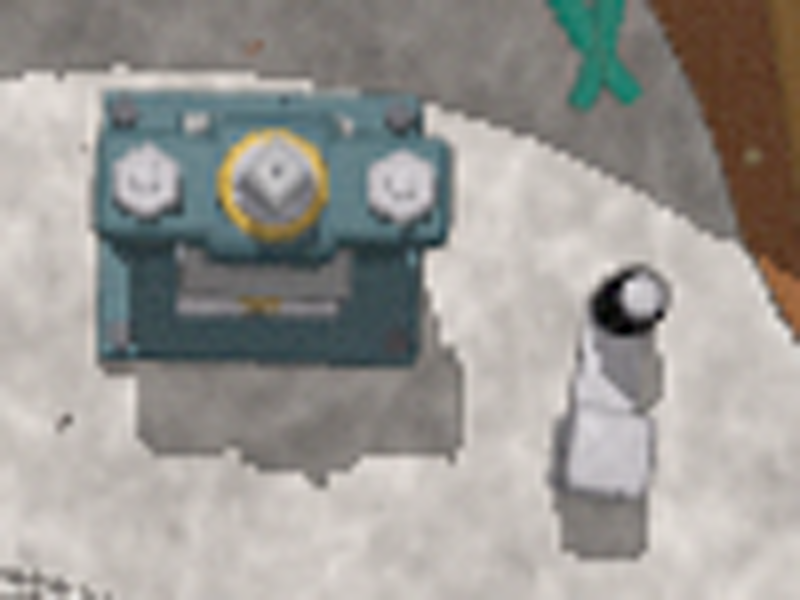

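The crop shows the steel crank with its hub top at about (331,216.5) and the pin head at about (335,197), a steel arm and a black handle. That fits the description; the brown object at (187,242) is the look-alike. The shaft top is at about (289,182). I'll go above the crank next.

```bash
cat >> h.py <<'E'
def go(p,yaw=None):
    "shift (cm, tool axes) and turn (deg about tool z) from measured pose to TCP p, tool-down yaw (rad)"
    s=robot.get_state(); M=rot(s); d=M.T@(np.array(p)-s['eef_pos'])*100
    w=np.zeros(3)
    if yaw is not None: w=np.degrees(R.from_matrix(M.T@R.from_euler('xyz',[np.pi,0,yaw]).as_matrix()).as_rotvec())
    print('shift',d.round(2),'turn',w.round(1))
E
python3 - <<'E'
from h import *
k=cam('top')
h=ray(k,(331,216.5),.04);p=ray(k,(335,196.9),.057);print(h,p,np.degrees(np.arctan2(*(p-h)[1::-1])))
go([h[0],h[1],.2],np.radians(-10))
E
```

```text
[ 0.43236977 -0.12423474  0.04      ] [ 0.48138706 -0.13246243  0.057     ] -9.52843349085841
shift [ 33.23 -29.65   3.1 ] turn [-0.1  0.  36.3]
```

drive_tool(
  moves=[
    [[5,33.2,-29.6,3,0,0,36],[5,33.2,-29.6,3,0,0,36],[5,33.2,-29.6,3,0,0,36],[5,33.2,-29.6,3,0,0,36],[5,33.2,-29.6,3,0,0,36],[5,33.2,-29.6,3,0,0,36],[5,33.2,-29.6,3,0,0,36],[5,33.2,-29.6,3,0,0,36],[5,33.2,-29.6,3,0,0,36],[5,33.2,-29.6,3,0,0,36],[5,33.2,-29.6,3,0,0,36],[5,33.2,-29.6,3,0,0,36]],
  ],
)

```text
t: 1.6
eef_pos: [0.4322, -0.126, 0.2013]
tool_rot: [3.141, -0.0, -0.17]
wrist_force: [-0.4, -0.3, 0.4]
opening: 0.0502
gripper_force: 0.0
```

```bash
python3 - <<'E'
from h import *
s=robot.get_state();print(s['t'],s['eef_pos'],s['tool_rot'],s['joint_positions'])
a=robot.grab_frame('wrist');save('w1',a)
k=cam('wrist',s);print(proj(k,[.432,-.124,.04]),proj(k,[.4814,-.1325,.057]),proj(k,[.502,-.012,.147]))
E
```

```text
1.6 [ 0.43223702 -0.12596218  0.20130313] [ 3.14146590e+00 -7.57950804e-06 -1.70137935e-01] [-5.75478991e-01 -3.64899347e-01 -3.89222671e-01  1.54641605e+00
 -1.13497700e-04  2.73625159e+00]
[252.92695424 174.05657998] [252.61448962 123.99108986] [ 53.90846409 137.02601878]
```

View pics/w1.png

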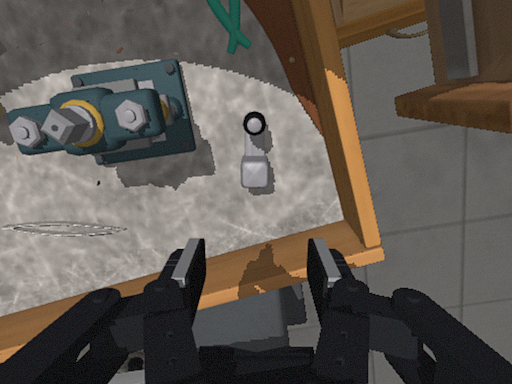

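The wrist view shows the crank hub top at about (255,175) and the pin at (255,124), against a predicted (253,174) and (253,124), so I'm aligned. The drawer's front wall is clear of the fingers. I'll descend and grip the hub.

drive_tool(
  moves=[
    [[5,0,0,6,0,0,0],[5,0,0,12,0,0,0],[5,0,0,17,0,0,0],[5,0,0,19.3,0,0,0],[5,0,0,19.3,0,0,0],[2,0,0,19.3,0,0,0],[2,0,0,19.3,0,0,0],[2,0,0,19.3,0,0,0],[2,0,0,19.3,0,0,0],[2,0,0,19.3,0,0,0]],
  ],
)

```text
t: 2.9
eef_pos: [0.4336, -0.1259, 0.0101]
tool_rot: [3.14, -0.003, -0.169]
wrist_force: [-1.7, 1.3, 7.5]
opening: 0.0271
gripper_force: 59.9
```

drive_tool(
  moves=[
    [[2,0,0,-2,0,0,0],[2,0,0,-8,0,0,0],[2,0,0,-14,0,0,0],[2,0,0,-20,0,0,0],[2,0,0,-22,0,0,0],[2,0,0,-22,0,0,0]],
  ],
)

```text
t: 3.65
eef_pos: [0.4333, -0.1257, 0.2302]
tool_rot: [3.14, -0.003, -0.168]
wrist_force: [0.2, -0.5, -3.9]
opening: 0.0273
gripper_force: 59.8
```

```bash
python3 - <<'E'
from h import *
a=cv2.imread('pics/w1.png')[90:165,30:130];b=cv2.imread('pics/top0.png')[170:195,275:305]
A=cv2.resize(a,(500,375),interpolation=cv2.INTER_CUBIC);B=cv2.resize(b,(300,250),interpolation=cv2.INTER_CUBIC)
o=np.zeros((375,800,3),np.uint8);o[:,:500]=A;o[:250,500:]=B;cv2.imwrite('pics/c2.png',o)
print(robot.get_state()['eef_pos'],robot.get_state()['wrist_force'])
E
```

```text
[ 0.43327144 -0.12567678  0.23022175] [ 0.19597406 -0.53718637 -3.92792228]
```

View pics/c2.png

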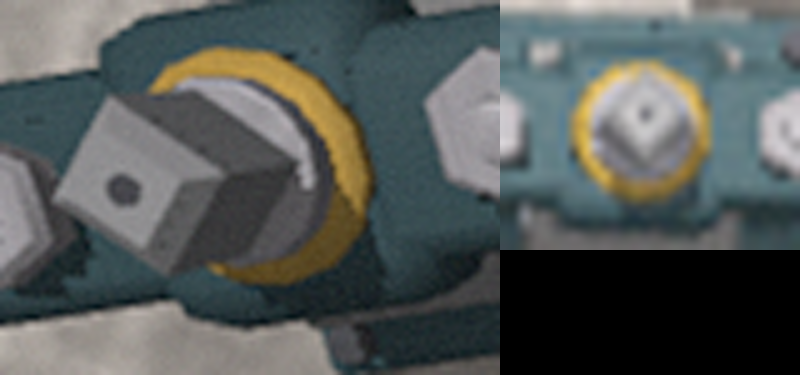

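The crop shows the shaft's top-face dot at wrist pixel (54.8,128.2) and top-camera pixel (289.5,181.3). The square's outer corners are near crop points (112,96), (222,178), (168,272) and (55,200).

```bash
python3 - <<'E'
from h import *
s={'eef_pos':[.43223702,-.12596218,.20130313],'tool_rot':[3.14146590,0,-.170137935]}
k=cam('wrist',s);t=cam('top')
def d(k,uv):
    p=ray(k,uv,0);v=p-k[1];return k[1],v/np.linalg.norm(v)
(e1,v1),(e2,v2)=d(k,(54.8,128.2)),d(t,(289.5,181.3))
x=np.linalg.lstsq(np.c_[v1,-v2],e2-e1,rcond=None)[0];print(e1+v1*x[0],e2+v2*x[1])
for z in(.135,.145):
    P=[ray(k,(30+u/5,90+v/5),z)[:2] for u,v in((112,96),(222,178),(168,272),(55,200))]
    for i in range(4):
        q=P[(i+1)%4]-P[i];print(z,np.linalg.norm(q).round(4),np.degrees(np.arctan2(q[1],q[0])).round(1)%90)
    print(np.mean(P,0))
E
```

```text
[ 0.50705636 -0.0137669   0.14592098] [ 0.50901567 -0.01338537  0.14617751]
0.135 0.0161 40.400000000000006
0.135 0.0153 43.19999999999999
0.135 0.0161 44.5
0.135 0.0165 43.2
[ 0.50725837 -0.00897667]
0.145 0.0153 40.400000000000006
0.145 0.0146 43.19999999999999
0.145 0.0153 44.5
0.145 0.0157 43.2
[ 0.50718067 -0.01522905]
```

```bash
python3 - <<'E'
from h import *
go([.509,-.0124,.21],np.radians(43))
E
```

```text
shift [  5.56 -12.44   2.02] turn [  0.2  -0.1 -52.7]
```

drive_tool(
  moves=[
    [[2,2.8,-6.2,0,0,0,-10],[2,5.6,-12.4,0,0,0,-20],[2,5.6,-12.4,1,0,0,-30],[2,5.6,-12.4,2,0,0,-40],[2,5.6,-12.4,2,0,0,-50],[2,5.6,-12.4,2,0,0,-52.7],[2,5.6,-12.4,2,0,0,-52.7],[2,5.6,-12.4,2,0,0,-52.7],[2,5.6,-12.4,2,0,0,-52.7]],
  ],
)

```text
t: 4.78
eef_pos: [0.5083, -0.0123, 0.2079]
tool_rot: [-3.141, 0.0, 0.751]
wrist_force: [-0.5, -0.2, -2.4]
opening: 0.0271
gripper_force: 59.9
```

```bash
python3 - <<'E'
from h import *
s=robot.get_state();print(s['t'],s['eef_pos'],s['tool_rot'],s['joint_positions'])
a=robot.grab_frame('wrist');save('w2',a)
save('w2c',cv2.resize(a[60:360,130:380],(750,600)) if 0 else a)
b=robot.grab_frame('side');o=np.zeros((384,800,3),np.uint8);o[:,:512]=a
c=cv2.resize(b[130:240,230:312],(286,384),interpolation=cv2.INTER_CUBIC);o[:,512:798]=c;save('w2s',o)
E
```

```text
4.775 [ 0.50829166 -0.01226219  0.20793796] [-3.14127008e+00  2.75336371e-04  7.50502118e-01] [-2.81817624e-01 -1.79248967e-01 -2.21985984e-01  1.52847743e+00
 -7.09496251e-05  2.10927297e+00]
```

View pics/w2s.png

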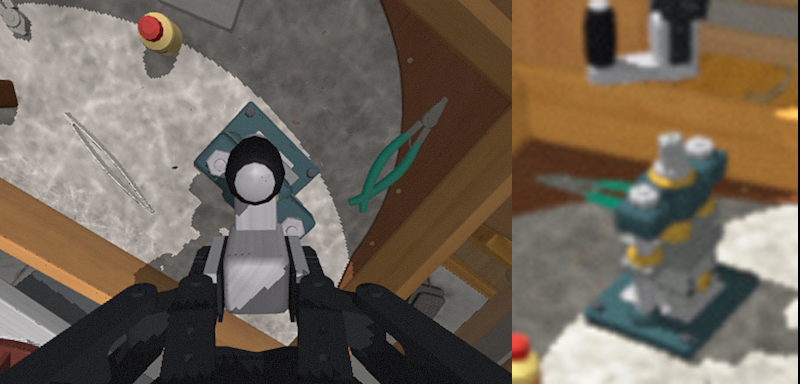

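The crank is held level. The pin head is at (258,181), and the hub top spans about x 221–291, y 258–314. The press crosshead runs beneath it, and the side view shows the crank upright above the shaft.

```bash
python3 - <<'E'
from h import *
s=robot.get_state();k=cam('wrist',s);M=rot(s);e=np.array(s['eef_pos'])
for uv,dz in(((258,181),.047),((256,258),.030),((256,314),.030),((221,286),.03),((291,286),.03)):
    print(uv,M.T@(ray(k,uv,e[2]+dz)-e)*1000)
E
```

```text
(258, 181) [ 48.06769559   0.74246572 -47.00421974]
(256, 258) [ 11.59651181   0.1363993  -30.00101933]
(256, 314) [-14.99902347   0.14479591 -29.99867274]
(221, 286) [ -1.29942076 -14.27082295 -30.00029203]
(291, 286) [ -1.30229929  14.5538796  -29.99947063]
```

drive_tool(
  moves=[
    [[2,0,0,2,0,0,0],[2,0,0,4,0,0,0],[2,0,0,4.8,0,0,0],[2,0,0,5.1,0,0,0],[2,0,0,5.2,0,0,0],[2,0,0,5.4,0,0,0],[2,0,0,5.4,0,0,0]],
  ],
)

```text
t: 5.75
eef_pos: [0.5086, -0.0123, 0.1545]
tool_rot: [3.141, -0.0, 0.751]
wrist_force: [0.2, -0.5, -2.2]
opening: 0.0273
gripper_force: 60.0
```

drive_tool(
  moves=[
    [[2,0,0,0.2,0,0,0],[2,0,0,0.4,0,0,0],[2,0,0,0.4,0,0,0]],
  ],
)

```text
t: 6.12
eef_pos: [0.5087, -0.0121, 0.1502]
tool_rot: [3.141, -0.001, 0.751]
wrist_force: [2.6, 1.7, -3.8]
opening: 0.0274
gripper_force: 60.0
```

drive_tool(
  moves=[
    [[2,0.05,0,0.2,0,0,0],[2,0.05,0,0.4,0,0,0],[2,0.05,0,0.4,0,0,0]],
  ],
)

```text
t: 6.5
eef_pos: [0.5086, -0.0119, 0.146]
tool_rot: [-3.141, 0.0, 0.751]
wrist_force: [-0.2, 0.1, -3.0]
opening: 0.0275
gripper_force: 60.1
```

drive_tool(
  moves=[
    [[2,0,0,0.2,0,0,0],[2,0,0,0.4,0,0,0],[2,0,0,0.6,0,0,0],[2,0,0,0.8,0,0,0],[2,0,0,0.9,0,0,0],[2,0,0,0.9,0,0,0]],
  ],
)

```text
t: 7.25
eef_pos: [0.5088, -0.0119, 0.1372]
tool_rot: [-3.142, 0.0, 0.751]
wrist_force: [0.5, -0.2, -2.2]
opening: 0.0272
gripper_force: 60.1
```

drive_tool(
  moves=[
    [[2,0,0,0.1,0,0,0],[2,0,0,0.2,0,0,0],[2,0,0,0.3,0,0,0],[2,0,0,0.4,0,0,0],[2,0,0,0.4,0,0,0]],
  ],
)

```text
t: 7.88
eef_pos: [0.5089, -0.012, 0.134]
tool_rot: [3.141, -0.0, 0.751]
wrist_force: [-3.0, 0.6, 5.3]
opening: 0.0275
gripper_force: 60.9
```

The crank is home: it stopped at TCP z 0.134, which puts the foot at about 0.124, with only about 8 N. I'll release the hub and take the handle.

drive_tool(
  moves=[
    [[4.2,0,0,0,0,0,0],[4.2,0,0,0,0,0,0],[4.2,0,0,0,0,0,0],[4.2,0,0,-4,0,0,0],[4.2,0,0,-7,0,0,0],[4.2,4.8,0.05,-7,0,0,0],[4.2,4.8,0.05,-7,0,0,0]],
  ],
)

```text
t: 8.75
eef_pos: [0.5454, 0.0218, 0.2028]
tool_rot: [-3.141, -0.0, 0.753]
wrist_force: [-0.8, -1.3, -0.6]
opening: 0.0421
gripper_force: 0.0
```

```bash
python3 - <<'E'
from h import *
s=robot.get_state();print(s['eef_pos'])
k=cam('wrist',s);a=robot.grab_frame('wrist')
b=robot.grab_frame('side');o=np.zeros((384,800,3),np.uint8);o[:,:512]=a
o[:,512:798]=cv2.resize(b[130:240,230:312],(286,384),interpolation=cv2.INTER_CUBIC);save('w3s',o)
ax=np.array([.5076,-.0132]);print(proj(k,[*ax,.164]),proj(k,[*(ax+.05*np.array([.731,.682])),.181]))
E
```

```text
[0.5454354  0.02178397 0.20281903]
[255.19640152 291.65113796] [255.30017565 233.62563423]
```

View pics/w3s.png

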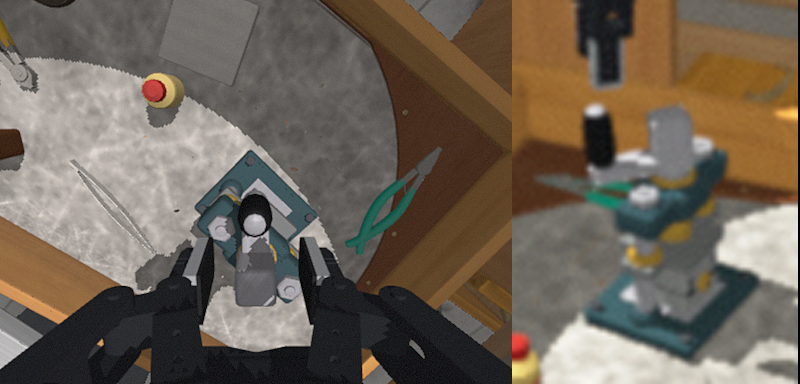

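The crank sits on the shaft with its pin at (256,226), about 4 mm outward of the prediction, because of slight play tilt. The hub top is at about (256,291), as predicted. I'll descend and grip the handle.

drive_tool(
  moves=[
    [[4.2,0,0,3,0,0,0],[4.2,0,0,6,0,0,0],[4.2,0,0,6,0,0,0],[1.5,0,0,6,0,0,0],[1.5,0,0,6,0,0,0],[1.5,0,0,6,0,0,0],[1.5,0,0,6,0,0,0],[1.5,0,0,6,0,0,0]],
  ],
)

```text
t: 9.85
eef_pos: [0.5449, 0.0202, 0.1443]
tool_rot: [3.14, -0.001, 0.751]
wrist_force: [-0.5, -1.5, 6.3]
opening: 0.019
gripper_force: 59.0
```

```bash
cat > wind.py <<'E'
from h import *
import sys
s=robot.get_state();M=rot(s);e=np.array(s['eef_pos']);ax=np.array([.5076,-.0132])
d=e[:2]-ax;a=np.arctan2(d[1],d[0]);f=np.array(s['wrist_force'])[:2]
u=d/np.linalg.norm(d)
print('t',s['t'],'r',np.linalg.norm(d)*1000,'ang',np.degrees(a),'z',e[2],'Frad',f@u,'Fccw',f@[-u[1],u[0]],'j1,6',s['joint_positions'][[0,5]])
for w in sys.argv[1:]:
    b=a-np.radians(float(w));p=ax+.05*np.array([np.cos(b),np.sin(b)]);print(w,(M.T@np.array([*(p-e[:2]),0])*100)[:2].round(2))
E
python3 wind.py 12 24 36 48 60 72 84 96 108 120 132 144
```

```text
t 9.85 r 50.05133556266043 ang 41.884138951933416 z 0.1442802584179439 Frad -1.410185628286085 Fccw -0.767005712951316 j1,6 [-0.20269292  2.18766182]
12 [-0.14  1.04]
24 [-0.48  2.02]
36 [-1.02  2.92]
48 [-1.73  3.68]
60 [-2.59  4.28]
72 [-3.56  4.68]
84 [-4.58  4.88]
96 [-5.63  4.86]
108 [-6.65  4.62]
120 [-7.59  4.18]
132 [-8.42  3.55]
144 [-9.11  2.76]
```

drive_tool(
  moves=[
    [[1.5,-0.1,1.0,0,0,0,0],[1.5,-0.5,2.0,0,0,0,0],[1.5,-1.0,2.9,0,0,0,0],[1.5,-1.7,3.7,0,0,0,0],[1.5,-2.6,4.3,0,0,0,0],[1.5,-3.6,4.7,0,0,0,0],[1.5,-4.6,4.9,0,0,0,0],[1.5,-5.6,4.9,0,0,0,0],[1.5,-6.65,4.6,0,0,0,0],[1.5,-7.6,4.2,0,0,0,0]],
  ],
)

```text
t: 11.1
eef_pos: [0.5205, -0.0632, 0.1469]
tool_rot: [3.134, -0.005, 0.751]
wrist_force: [5.1, -1.2, 15.6]
opening: 0.0189
gripper_force: 62.1
```

```bash
python3 wind.py 8 16 24 32 40 48 56 64 72 80
```

```text
t 11.1 r 51.67039133268286 ang -75.49061953365556 z 0.1469250843493284 Frad 2.4889742953743332 Fccw 4.646318125120371 j1,6 [-0.37135599  2.01912866]
8 [-0.51 -0.52]
16 [-1.04 -0.98]
24 [-1.5 -1.5]
32 [-1.89 -2.08]
40 [-2.19 -2.71]
48 [-2.39 -3.37]
56 [-2.51 -4.06]
64 [-2.53 -4.76]
72 [-2.45 -5.45]
80 [-2.27 -6.13]
```

drive_tool(
  moves=[
    [[1.5,-0.5,-0.5,-0.1,0,0,0],[1.5,-1.0,-1.0,-0.2,0,0,0],[1.5,-1.5,-1.5,-0.2,0,0,0],[1.5,-1.9,-2.1,-0.2,0,0,0],[1.5,-2.2,-2.7,-0.2,0,0,0],[1.5,-2.4,-3.4,-0.2,0,0,0]],
  ],
)

```text
t: 11.85
eef_pos: [0.4782, -0.0561, 0.148]
tool_rot: [3.134, 0.0, 0.75]
wrist_force: [-2.2, -11.0, 13.9]
opening: 0.019
gripper_force: 61.1
```

```bash
python3 wind.py 7 14 21
```

```text
t 11.85 r 51.98419129454932 ang -124.40414802577759 z 0.14798316936375855 Frad 10.306018023487116 Fccw 4.416922165273228 j1,6 [-0.38709005  2.00476632]
7 [ 0.1  -0.65]
14 [ 0.07 -1.26]
21 [ 0.13 -1.86]
```

```bash
sed -i 's/\.5076,-\.0132/.5072,-.0141/; s/ax+\.05\*/ax+.051*/' wind.py; python3 wind.py 5 10 15 20 25 
```

```text
t 11.85 r 51.01592752566921 ang -124.60461546826733 z 0.14798316936375855 Frad 10.290500971407708 Fccw 4.452953926550358 j1,6 [-0.38709005  2.00476632]
5 [-0.08 -0.44]
10 [-0.11 -0.88]
15 [-0.11 -1.33]
20 [-0.07 -1.77]
25 [ 0.   -2.21]
```

drive_tool(
  moves=[
    [[1.5,-0.2,-0.4,-0.1,0,0,0],[1.5,-0.25,-0.9,-0.15,0,0,0],[1.5,-0.25,-1.3,-0.15,0,0,0],[1.5,-0.2,-1.8,-0.15,0,0,0]],
  ],
)

```text
t: 12.35
eef_pos: [0.4644, -0.0426, 0.1484]
tool_rot: [3.137, -0.002, 0.751]
wrist_force: [2.3, -2.7, 6.3]
opening: 0.0192
gripper_force: 60.2
```

```bash
python3 wind.py 5 10 15 20 25
```

```text
t 12.35 r 51.375368930210485 ang -146.35115728158908 z 0.14838491278787672 Frad -0.3972134152547603 Fccw 3.5204882756146914 j1,6 [-0.3729499   2.01778363]
5 [ 0.13 -0.43]
10 [ 0.26 -0.86]
15 [ 0.42 -1.27]
20 [ 0.62 -1.66]
25 [ 0.86 -2.04]
```

drive_tool(
  moves=[
    [[1.5,0.1,-0.4,0,0,0,0],[1.5,0.25,-0.85,0,0,0,0],[1.5,0.4,-1.25,0,0,0,0],[1.5,0.6,-1.65,0,0,0,0]],
  ],
)

```text
t: 12.85
eef_pos: [0.4575, -0.0263, 0.1483]
tool_rot: [3.138, -0.002, 0.751]
wrist_force: [1.8, -4.0, 5.8]
opening: 0.0192
gripper_force: 60.2
```

```bash
python3 wind.py 5 10 15 20 25
```

```text
t 12.85 r 51.1701101553926 ang -166.16520004535866 z 0.14834770767648472 Frad -0.7975154809066775 Fccw 4.278482599052437 j1,6 [-0.3440083   2.04661442]
5 [ 0.25 -0.37]
10 [ 0.51 -0.73]
15 [ 0.81 -1.06]
20 [ 1.13 -1.36]
25 [ 1.48 -1.64]
```

drive_tool(
  moves=[
    [[1.5,0.25,-0.35,0,0,0,0],[1.5,0.5,-0.7,0,0,0,0],[1.5,0.8,-1.05,0,0,0,0],[1.5,1.15,-1.35,0,0,0,0]],
  ],
)

```text
t: 13.35
eef_pos: [0.4567, -0.0086, 0.1483]
tool_rot: [3.138, -0.002, 0.751]
wrist_force: [1.6, -5.5, 5.4]
opening: 0.0192
gripper_force: 60.1
```

```bash
python3 wind.py 5 10 15 20 25
```

```text
t 13.35 r 50.82117077656215 ang 173.81812117828582 z 0.1482943821083028 Frad -2.1331112990504604 Fccw 5.256319839303235 j1,6 [-0.30615554  2.08450443]
5 [ 0.34 -0.29]
10 [ 0.71 -0.53]
15 [ 1.1  -0.74]
20 [ 1.51 -0.92]
25 [ 1.93 -1.06]
```

drive_tool(
  moves=[
    [[1.5,0.35,-0.25,0,0,0,0],[1.5,0.75,-0.5,0,0,0,0]],
  ],
)

```text
t: 13.6
eef_pos: [0.4586, 0.0001, 0.1482]
tool_rot: [3.138, -0.001, 0.751]
wrist_force: [1.2, -4.5, 6.6]
opening: 0.0193
gripper_force: 60.1
```

```bash
python3 wind.py 5 10 15 20 25
```

```text
t 13.6 r 50.610243836445136 ang 163.65958582235442 z 0.14823024807901553 Frad -2.4220848285071215 Fccw 3.951737412825179 j1,6 [-0.28558174  2.10508457]
5 [ 0.37 -0.24]
10 [ 0.78 -0.42]
15 [ 1.2  -0.56]
20 [ 1.64 -0.66]
25 [ 2.08 -0.72]
```

drive_tool(
  moves=[
    [[1.5,0.4,-0.2,0,0,0,0],[1.5,0.8,-0.4,0,0,0,0],[1.5,1.2,-0.55,0,0,0,0],[1.5,1.6,-0.65,0,0,0,0]],
  ],
)

```text
t: 14.1
eef_pos: [0.4663, 0.0153, 0.148]
tool_rot: [3.137, -0.001, 0.751]
wrist_force: [3.8, -7.8, 3.1]
opening: 0.0194
gripper_force: 59.7
```

```bash
python3 wind.py 5 10 15 20 25
```

```text
t 14.1 r 50.36159464901578 ang 144.27852846372596 z 0.14804413749830092 Frad -7.64607252614781 Fccw 4.144665694852048 j1,6 [-0.24741534  2.14353168]
5 [ 0.43 -0.13]
10 [ 0.87 -0.16]
15 [ 1.32 -0.15]
20 [ 1.76 -0.1 ]
25 [ 2.19 -0.02]
```

drive_tool(
  moves=[
    [[1.5,0.45,0.0,0,0,0,0],[1.5,0.9,-0.02,0,0,0,0],[1.5,1.35,0,0,0,0,0],[1.5,1.8,0.07,0,0,0,0]],
  ],
)

```text
t: 14.6
eef_pos: [0.4791, 0.0272, 0.1476]
tool_rot: [3.138, 0.0, 0.751]
wrist_force: [-0.0, -6.5, 2.1]
opening: 0.0192
gripper_force: 59.8
```

```bash
python3 wind.py 5 10 15 20 25
```

```text
t 14.6 r 49.9438700456983 ang 124.20727973155724 z 0.14764703601527032 Frad -5.369874972755563 Fccw 3.694601828936914 j1,6 [-0.21535055  2.17559466]
5 [ 0.45 -0.02]
10 [0.88 0.11]
15 [1.29 0.27]
20 [1.69 0.47]
25 [2.07 0.7 ]
```

drive_tool(
  moves=[
    [[1.5,0.43,0.12,0,0,0,0],[1.5,0.85,0.26,0,0,0,0],[1.5,1.25,0.42,0,0,0,0],[1.5,1.62,0.62,0,0,0,0]],
  ],
)

```text
t: 15.1
eef_pos: [0.4945, 0.0339, 0.1472]
tool_rot: [3.14, 0.001, 0.751]
wrist_force: [-2.7, -6.4, 2.0]
opening: 0.0195
gripper_force: 59.9
```

```bash
sed -i 's/ax+\.051\*/ax+.050*/' wind.py;python3 wind.py 5 10 15 20 25
```

```text
t 15.1 r 49.648806333611944 ang 104.83691607754008 z 0.14720411127511535 Frad -5.519485091971779 Fccw 4.204143040428563 j1,6 [-0.19480554  2.19609891]
5 [0.39 0.19]
10 [0.75 0.45]
15 [1.08 0.73]
20 [1.38 1.04]
25 [1.66 1.38]
```

drive_tool(
  moves=[
    [[1.5,0.35,0.25,0,0,0,0],[1.5,0.7,0.52,0,0,0,0],[1.5,1.02,0.81,0,0,0,0],[1.5,1.32,1.12,0,0,0,0]],
  ],
)

```text
t: 15.6
eef_pos: [0.5111, 0.0352, 0.1467]
tool_rot: [-3.141, 0.002, 0.751]
wrist_force: [-3.3, -4.7, 2.7]
opening: 0.0191
gripper_force: 59.7
```

```bash
python3 wind.py 5 10 15 20 25
```

```text
t 15.6 r 49.44279372613429 ang 85.49247675754737 z 0.1467448030761601 Frad -4.925939205008718 Fccw 2.9653792947546114 j1,6 [-0.18624305  2.20430094]
5 [0.32 0.3 ]
10 [0.57 0.65]
15 [0.79 1.03]
20 [0.97 1.43]
25 [1.12 1.84]
```

drive_tool(
  moves=[
    [[1.5,0.24,0.34,0,0,0,0],[1.5,0.48,0.7,0,0,0,0],[1.5,0.69,1.08,0,0,0,0],[1.5,0.87,1.48,0,0,0,0]],
  ],
)

```text
t: 16.1
eef_pos: [0.5275, 0.0308, 0.1464]
tool_rot: [-3.14, 0.001, 0.751]
wrist_force: [-5.5, 0.2, 1.5]
opening: 0.0192
gripper_force: 59.7
```

```bash
python3 wind.py 5 10 15 20 25
```

```text
t 16.1 r 49.28964678587369 ang 65.69256018772181 z 0.14644823985131797 Frad -2.0983237771910224 Fccw 5.06439066969795 j1,6 [-0.18940788  2.2007806 ]
5 [0.22 0.38]
10 [0.33 0.8 ]
15 [0.41 1.23]
20 [0.45 1.67]
25 [0.45 2.1 ]
```

drive_tool(
  moves=[
    [[1.5,0.15,0.4,0,0,0,0],[1.5,0.26,0.82,0,0,0,0]],
  ],
)

```text
t: 16.35
eef_pos: [0.5348, 0.0267, 0.1463]
tool_rot: [-3.14, 0.001, 0.751]
wrist_force: [-5.4, -0.9, 0.7]
opening: 0.0196
gripper_force: 59.7
```

```bash
python3 wind.py 5 10 15 20 25
```

```text
t 16.35 r 49.27853886742429 ang 55.94720315635746 z 0.14629593890012782 Frad -3.803682712566876 Fccw 3.960573328709933 j1,6 [-0.19460124  2.19555593]
5 [0.15 0.41]
10 [0.19 0.85]
15 [0.19 1.28]
20 [0.16 1.72]
25 [0.09 2.15]
```

drive_tool(
  moves=[
    [[1.5,0.07,0.42,0,0,0,0],[1.5,0.11,0.86,0,0,0,0],[1.5,0.11,1.3,0,0,0,0],[1.5,0.08,1.73,0,0,0,0]],
  ],
)

```text
t: 16.85
eef_pos: [0.547, 0.015, 0.1461]
tool_rot: [-3.139, 0.001, 0.752]
wrist_force: [-5.3, 1.5, 0.7]
opening: 0.019
gripper_force: 59.7
```

```bash
python3 wind.py 5 10 15 20 25
```

```text
t 16.85 r 49.31958368132938 ang 36.11675453679911 z 0.1461231976033731 Frad -3.3747786579073304 Fccw 4.363830745720515 j1,6 [-0.21220711  2.17766843]
5 [-0.    0.44]
10 [-0.11  0.86]
15 [-0.26  1.27]
20 [-0.44  1.67]
25 [-0.65  2.05]
```

drive_tool(
  moves=[
    [[1.5,-0.07,0.43,0,0,0,0],[1.5,-0.19,0.85,0,0,0,0],[1.5,-0.34,1.25,0,0,0,0],[1.5,-0.52,1.64,0,0,0,0]],
  ],
)

```text
t: 17.35
eef_pos: [0.5547, -0.0004, 0.1462]
tool_rot: [-3.139, -0.0, 0.752]
wrist_force: [-4.6, 2.8, -0.1]
opening: 0.0189
gripper_force: 59.7
```

```bash
python3 wind.py 5 10 15 20 25
```

```text
t 17.35 r 49.44072111623104 ang 16.052950388513707 z 0.14624123168062517 Frad -3.624924699875881 Fccw 4.00531943174589 j1,6 [-0.23733175  2.15241738]
5 [-0.17  0.4 ]
10 [-0.41  0.76]
15 [-0.69  1.1 ]
20 [-1.    1.41]
25 [-1.33  1.69]
```

drive_tool(
  moves=[
    [[1.5,-0.22,0.36,0,0,0,0],[1.5,-0.46,0.72,0,0,0,0],[1.5,-0.74,1.05,0,0,0,0],[1.5,-1.05,1.36,0,0,0,0]],
  ],
)

```text
t: 17.85
eef_pos: [0.5567, -0.0171, 0.1465]
tool_rot: [-3.139, -0.002, 0.752]
wrist_force: [-2.4, 7.8, 1.1]
opening: 0.0188
gripper_force: 59.9
```

```bash
python3 wind.py 5 10 15 20 25
```

```text
t 17.85 r 49.59619045644882 ang -3.5014669750673315 z 0.14647762850484697 Frad -2.876866781033971 Fccw 7.593605406581443 j1,6 [-0.26701254  2.12244385]
5 [-0.3   0.31]
10 [-0.66  0.57]
15 [-1.03  0.79]
20 [-1.42  0.99]
25 [-1.83  1.14]
```

drive_tool(
  moves=[
    [[1.5,0.04,-0.04,0,0,0,0]],
  ],
)

```text
t: 17.98
eef_pos: [0.5567, -0.0171, 0.1465]
tool_rot: [-3.14, -0.001, 0.752]
wrist_force: [-1.8, 3.0, 0.0]
opening: 0.0194
gripper_force: 59.9
```

```bash
python3 wind.py 2 4 6
```

```text
t 17.975 r 49.62807921226334 ang -3.459488870678734 z 0.14647206823200837 Frad -1.9842779223860532 Fccw 2.910952516457971 j1,6 [-0.2663921   2.12362015]
2 [-0.1   0.14]
4 [-0.24  0.26]
6 [-0.37  0.37]
```

drive_tool(
  moves=[
    [[1.5,-0.04,0.05,0,0,0,0],[1.5,-0.07,0.08,0,0,0,0]],
  ],
)

```text
t: 18.23
eef_pos: [0.5567, -0.0177, 0.1465]
tool_rot: [-3.14, -0.001, 0.752]
wrist_force: [-3.5, 7.4, 0.3]
opening: 0.019
gripper_force: 59.9
```

```bash
python3 wind.py 2 4 6
```

```text
t 18.225 r 49.63753011258065 ang -4.198012852735815 z 0.1465330054967953 Frad -4.0431677820668686 Fccw 7.1553536694662405 j1,6 [-0.26780516  2.12183502]
2 [-0.11  0.14]
4 [-0.24  0.25]
6 [-0.38  0.36]
```

The handle force is about 3.2 N above free running, repeated in two readings, which means roughly 150–160 N of clamping. I'll release the handle and go over the hub.

drive_tool(
  moves=[
    [[1.5,0.05,-0.06,0,0,0,0],[3.1,0.05,-0.06,0,0,0,0],[3.1,0.05,-0.06,0,0,0,0],[3.1,0.05,-0.06,-1.5,0,0,0],[3.1,0.05,-0.06,-4,0,0,0],[3.1,0.05,-0.06,-7,0,0,0],[3.1,0.05,-0.06,-7,0,0,0]],
  ],
)

```text
t: 19.1
eef_pos: [0.5585, -0.0185, 0.2207]
tool_rot: [3.137, -0.003, 0.751]
wrist_force: [-0.2, 0.3, -1.0]
opening: 0.0306
gripper_force: 0.0
```

```bash
python3 - <<'E'
from h import *
go([.5074,-.0137,.215],np.radians(-3.5))
E
```

```text
shift [-3.41 -3.84  0.54] turn [ 0.2 -0.3 46.5]
```

drive_tool(
  moves=[
    [[4.8,-3.4,-3.8,0.5,0.2,-0.3,10],[4.8,-3.4,-3.8,0.5,0.2,-0.3,20],[4.8,-3.4,-3.8,0.5,0.2,-0.3,30],[4.8,-3.4,-3.8,0.5,0.2,-0.3,40],[4.8,-3.4,-3.8,0.5,0.2,-0.3,46.5],[4.8,-3.4,-3.8,0.5,0.2,-0.3,46.5],[4.8,-3.4,-3.8,0.5,0.2,-0.3,46.5]],
  ],
)

```text
t: 19.98
eef_pos: [0.5061, -0.0135, 0.2118]
tool_rot: [-3.141, 0.006, -0.058]
wrist_force: [0.3, 0.2, 0.3]
opening: 0.0482
gripper_force: 0.0
```

```bash
python3 - <<'E'
from h import *
s=robot.get_state();print(s['eef_pos'],s['tool_rot'],s['joint_positions'][5])
k=cam('wrist',s);a=robot.grab_frame('wrist');save('w4',a)
print(proj(k,[.5074,-.0137,.164]),proj(k,[.5572,-.0168,.181]))
E
```

```text
[ 0.50606715 -0.01345243  0.21180594] [-3.14062384  0.00597144 -0.05785736] 2.91424308694305
[254.63270101 212.89615213] [254.76720928 138.85421786]
```

View pics/w4.png

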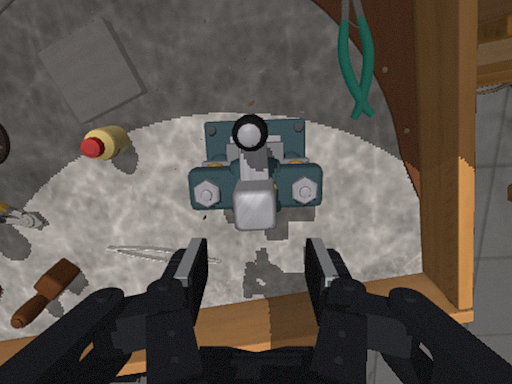

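The wrist view shows the hub top at about (255,211) and the pin at (250,132), with the crosshead nuts clear of the finger paths. The crank yaw is about 2° more counter-clockwise than the tool, so I'll correct that, descend and grip.

drive_tool(
  moves=[
    [[4.8,0.1,0,4,0,0,-2],[4.8,0.1,0,7,0,0,-2],[4.8,0.1,0,7.6,0,0,-2],[4.8,0.1,0,7.6,0,0,-2],[2,0.1,0,7.6,0,0,-2],[2,0.1,0,7.6,0,0,-2],[2,0.1,0,7.6,0,0,-2],[2,0.1,0,7.6,0,0,-2],[2,0.1,0,7.6,0,0,-2]],
  ],
)

```text
t: 21.15
eef_pos: [0.5075, -0.0131, 0.1375]
tool_rot: [-3.14, 0.004, -0.025]
wrist_force: [-2.3, 3.0, 6.8]
opening: 0.0273
gripper_force: 59.0
```

drive_tool(
  moves=[
    [[2,0,0,-0.3,0,0,0],[2,0,0,-0.7,0,0,0],[2,0,0,-1.2,0,0,0]],
  ],
)

```text
t: 21.52
eef_pos: [0.5073, -0.0132, 0.1477]
tool_rot: [-3.14, 0.005, -0.025]
wrist_force: [5.7, 2.4, -7.3]
opening: 0.0269
gripper_force: 59.3
```

drive_tool(
  moves=[
    [[2,0,0,-0.6,0,0,0],[2,0,0,-1.4,0,0,0],[2,0,0,-2.4,0,0,0],[2,0,0,-4.4,0,0,0],[2,0,0,-7,0,0,0],[2,0,0,-7,0,0,0]],
  ],
)

```text
t: 22.28
eef_pos: [0.5084, -0.0139, 0.2207]
tool_rot: [-3.142, 0.002, -0.025]
wrist_force: [-0.5, -1.1, -3.4]
opening: 0.027
gripper_force: 60.0
```

```bash
python3 - <<'E'
from h import *
s=robot.get_state();print(s['eef_pos'],s['tool_rot'],s['wrist_force'],s['opening'])
go([.433,-.126,.215],np.radians(-5))
E
```

```text
[ 0.50835706 -0.01387855  0.22070141] [-3.14158774e+00  1.85509863e-03 -2.54109080e-02] [-0.5029371  -1.13542038 -3.35580683] 0.02699809456843841
shift [-7.25 11.4   0.58] turn [0.  0.1 3.5]
```

drive_tool(
  moves=[
    [[2,-3.5,5.7,0,0,0,3],[2,-7.2,11.4,0,0,0,3],[2,-7.2,11.4,0,0,0,3],[2,-7.2,11.4,6,0,0,3],[2,-7.2,11.4,12,0,0,3],[2,-7.2,11.4,17,0,0,3],[2,-7.2,11.4,19.5,0,0,3],[2,-7.2,11.4,20.2,0,0,3],[2,-7.2,11.4,20.2,0,0,3]],
  ],
)

```text
t: 23.4
eef_pos: [0.4313, -0.1249, 0.0163]
tool_rot: [-3.14, 0.006, -0.077]
wrist_force: [-0.4, 0.5, -2.0]
opening: 0.0269
gripper_force: 60.0
```

drive_tool(
  moves=[
    [[2,0,0,0.2,0,0,0],[2,0,0,0.35,0,0,0],[2,0,0,0.35,0,0,0]],
  ],
)

```text
t: 23.78
eef_pos: [0.4316, -0.1255, 0.0141]
tool_rot: [-3.141, 0.005, -0.077]
wrist_force: [-5.0, 2.9, 10.9]
opening: 0.0271
gripper_force: 61.8
```

Touched down with a contact force of about 13 N. Releasing and retreating upward.

drive_tool(
  moves=[
    [[4.8,0,0,-0.1,0,0,0],[4.8,0,0,-0.1,0,0,0],[4.8,0,0,-0.1,0,0,0],[4.8,0,0,-4,0,0,0],[4.8,0,0,-10,0,0,0],[4.8,0,0,-16,0,0,0],[4.8,0,0,-20,0,0,0],[4.8,0,0,-20,0,0,0],[4.8,0,0,-20,0,0,0]],
  ],
)

```text
t: 24.9
eef_pos: [0.4321, -0.1255, 0.2118]
tool_rot: [-3.14, 0.007, -0.078]
wrist_force: [-0.4, 0.4, -0.7]
opening: 0.0482
gripper_force: 0.0
```

```bash
python3 - <<'E'
from h import *
a=robot.grab_frame('wrist');b=robot.grab_frame('side');o=np.zeros((384,800,3),np.uint8);o[:,:512]=a
o[:,512:798]=cv2.resize(b[150:260,255:337],(286,384),interpolation=cv2.INTER_CUBIC);save('w5',o)
E
```

```text
(no output)
```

View pics/w5.png

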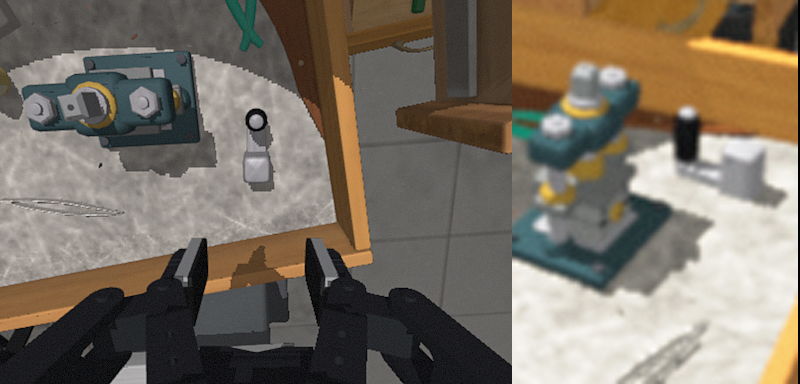

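The crank lies flat on the tray with its hub at about (257,165) and pin at (256,120), well clear of the press. The platen is down on the mould. Handing in.

```bash
python3 -c "
from station import robot
print(robot.job_done())"
```

```text
the job is handed in; nothing more can be done
None
```

I handed the job in with the mould clamped at an estimated 150–160 N (judged from the handle force) and the crank off the shaft, lying flat on the tray about 13 cm from the press; the system confirmed the hand-in but reported no pass or fail.

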